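# Tap a zirconia block down onto its parallels

### The job

One of the two parallels under the white block in the vise has slipped out sideways: push it back along the jaws until its ends are level with the other one's. Then tap the block down with the mallet, gently because the chalky block chips, until it lies level and both parallels are gripped so firmly under it that they no longer slide. Put the mallet back in its rest the way you found it, and leave the other things on the bench alone.

Things in the scene. Friction and masses are not known exactly. Their poses are not given: they have to be found in the camera images.
- vise: Steel bench vise, base 200 x 92 mm. Origin: middle of its underside, on the bench. x: clamping direction, from the moving jaw and T-bar screw (-x, ends 133 mm out) to the fixed jaw (+x); y along the jaws; z up. Body and jaws 73 mm wide (y +-36.5 mm); bed at z = 40 mm, jaw tops at 75 mm, jaw faces at x = -10 and 30 mm, upright; the block and the parallels lie between them.
- block: Chalk-white zirconia block, 40 (x) x 65 (y) x 22 mm, lightly clamped by the jaws, at first about 5 mm proud of the parallels and rocked up to 4 degrees (one y end higher). Jaw friction keeps it where it is left: a push of about 12 N moves it down, 0.28 N m rocks it. It chips over 40 N. Origin: middle of its underside, 62 mm above the vise's underside when seated; axes the vise's when level.
- block_top (a point): Middle of the block's top face, 22 mm above block along its z, axes as the block's: the place for the mallet. Seated, it stands 9 mm above the jaw tops. Once down, the bed under the parallels gives about 0.03 mm per newton; the block stays as tight on the parallels as it was pressed, and 20 to 25 N leave them fast.
- parallel_a: One of two equal steel bars, 10 (x) x 100 (y) x 22 mm, standing on the vise bed, one along each jaw; loose, sliding along y with under 2 N. Origin: middle of the underside. Their middles belong at about y = 0 of the vise, 13 mm standing out of the jaws at each end. One of them, either one, has slipped 22 to 32 mm out to the vise's -y side.
- parallel_b: The other parallel, the same in all things; which of the two is by which jaw varies. Between the two there is a gap of 19 mm.
- mallet: Soft-faced mallet, 0.3 kg, standing on its striking face in its rest, handle level. Origin: centre of the lower (striking) face; z up the head's axis, x along the handle, away from the head. Head 70 mm high: nylon faces 33 mm across and 18 mm thick, ivory below, orange above; aluminium body between. Handle 35 mm up, 16 mm thick by the head, then teal and 21 mm, ending at x = 171 mm.
- mallet_center (a point): Middle of the mallet's head, 35 mm above the striking face; axes as the mallet's. Here the head is an aluminium body with flat sides, 34 mm along x, 30 mm across y, 34 mm high: the place to grasp it, across the two sides that face +-y.
- mallet_rest: Blue and grey mallet rest fixed to the bench: a flat rubber foot 4 mm thick, 64 mm wide, and a cradle 107 to 143 mm along its x axis, a slot 34 mm wide and flared at the top (rim 59 mm above the bench, slot floor 29 mm) in which the handle lies. Origin: on the bench right under where the centre of the striking face stands; x towards the cradle, z up.
- rest_foot (a point): Spot on the foot's upper face, 4 mm above the bench, where the centre of the striking face stands with the mallet put away, handle along the rest's x; axes as the rest's.
- mallet_handle (a point): Point on the axis of the mallet's handle, 125 mm from the head's axis.
- rest_cradle (a point): Where mallet_handle lies when the mallet is put away: in the middle of the cradle's slot, 125 mm from the origin along the rest's x, 39 mm above the bench.
- bur_stand: Bystander: white block with burs standing in it, 50 x 85 x 63 mm. Origin: middle of its underside.
- model: Bystander: orange jaw model with ivory teeth, 50 x 60 x 25 mm. Origin: middle of its underside.
- jar: Bystander: round white jar with blue lid, 55 mm across, 44 mm high. Origin: middle of its underside.
- caliper: Bystander: digital caliper lying flat, 230 mm long, 15 mm high. Origin: middle of its beam, on the bench.
- hex_key: Bystander: steel hex key lying flat, 110 mm long. Origin: middle of its long arm, on the bench.
- spare_block: Bystander: spare zirconia block, 40 x 65 x 22 mm, lying on the bench, green label on top. Origin: middle of its underside.

How it is judged:
By the outcome, as a careful person would: the job done as asked, in the order asked, and still so for the second after the job is handed in, with the robot touching nothing.
It also fails if it takes over 67 s, if anything falls off the work surface, if the arm or the gripper's body presses on something with over 40 N, if the wrist force passes 120 N, or if a joint passes its speed limit or range.

### The arm

A 7-joint arm with a two-finger parallel gripper is mounted at the origin on the work surface. World frame = base frame: x ahead of the robot, y to its left, z up, the work surface at z = 0. Lengths are in m, angles in rad, forces in N, time in s.
With the tool pointing down it reaches from about 0.4 to 0.9 m from the base axis. Payload 5.6 kg.
Tool frame: the origin (TCP) lies midway between the tips of the shut fingers; the grasp point (between the pads) lies 19 mm behind it; y points along the fingers, z is the direction in which the jaws open and shut, and the axes are right-handed (so a half turn about y gives the same grasp; the last joint's range is limited). The gripper opens to 92 mm and grips with 3 to 60 N. Pads are 20 mm wide; open, the fingers measure 128 mm over their backs; the gripper's body (75 mm by 189 mm) begins 69 mm behind the grasp point.
Start: joints at [1.164, 0.468, -0.012, 1.603, 0.006, 1.071, -0.056], TCP at [0.231, -0.607, 0.215] pointing down, gripper open.
Joint ranges: [-2.53, 2.53], [-0.31, 2.02], [-1.57, 1.55], [0.28, 2.44], [-1.29, 4.43], [0.15, 1.84], [-2.92, 2.92]. Speed limits (rad/s): [2.57, 2.57, 3.14, 3.14, 3.14, 3.14, 3.14].

### API

Orientations are given as a 3x3 rotation matrix whose columns are the frame's x, y, z axes.
In Python, from station import env, effector, solver, viewer, workorder, search_frame, tip_of gives the robot as it stands. Calls block until the motion is done:
- env.reach(position, orientation): joint-space move of the TCP to a pose.
- env.movel(position, frame=None, rate=0.15): straight line of the TCP; frame=None keeps the orientation; rate is the mean speed in m/s.
- env.goto_joints(angles): joint-space move.
- effector.release() and effector.grasp(squeeze=None): open the fingers fully, or close them until they stop; squeeze is the grip in N (None keeps the last).
- env.pause(seconds).
- solver.inverse_kinematics(position, orientation): joint angles nearest the present ones, or None.
- env.sense(): the state.
- viewer.read_camera(name): name is "scene" or "top" or "wrist"; returns (picture, depth): 420x560x3 uint8, red, green, blue; 420x560 float32, m along the optical axis (not along the pixel's ray), 0 where there is no reading.
- viewer.camera_info(name): a dict with "intrinsics" (3x3 intrinsics, pixels), "eye" and "rotation" of the camera in the world; the wrist camera has in their place "T_tool_cam" (4x4, takes a point from camera to tool coordinates, whose origin is the TCP and whose axes are the tool frame's). Camera axes: x right, y up, looking along -z (the intrinsics and any distortion apply to the point x, -y, -z); pixel columns grow to the right and rows downward; lengths in m; the calibration is good to about 2 mm. A picture is of the moment at which its call begins: read the wrist's pose just before it. camera_info takes no time and is no camera call.
A pose or a line that the arm cannot do raises env.PlanningError and nothing moves.
- workorder.finish_job(): hands the job in, once; it reports no verdict.
Trained networks look in the newest picture that a camera, given by its name, has taken for a name from the list of things; names that differ only in an ending like _2 or _b are one class to them, and where a whole thing is asked for, a point or a joint stands for the part that bears it (a point fixed in the world has none). Each returns a list of dicts, best first, with "score" (0 to 1); they miss things now and then, are a little off and sometimes report something else, mostly with a low value. They report only what shows in the picture. A call takes as long as a camera call.
- search_frame(camera, name): "at" ([x, y, z] in m, in world coordinates, good to about 4 mm: the middle of the surface that is visible of it).
- tip_of(camera, name): "at" ([x, y, z] in m, in world coordinates, good to about 4 mm: a listed point, or the origin of a listed thing).
The state is a dict: "t": time; "joint_positions": joint angles; "joint_velocities": joint speeds; "tau": joint torques, N m; "ee_pos": TCP position; "tcp_rot": TCP orientation; "wrist_force": force on the tool from outside, world axes, zero at the start; "moment": the same for the moment, N m; "gripper_width": finger opening in m.
Only numpy, scipy, OpenCV 4.12 (cv2) and the standard library are available. Lean on these libraries where they do the work, as an engineer would, in place of code of your own. Each camera call takes 0.05 s, during which the arm holds its last target. There are 200 camera calls.

## Working session

There is one attempt and no reset: what is moved stays moved. The work goes in short steps, each a Python script; the robot and the scene stay as the last script left them, time stands still between calls to the robot, and variables do not carry over. Pictures are saved under pics/ and viewed, about 8 in all and at most 12, crops included, and the job is handed in when it is done.

```bash
ls; mkdir -p pics
cat > h.py <<'E'
import numpy as np, cv2
from station import env, effector, solver, viewer, workorder, search_frame, tip_of
np.set_printoptions(precision=4, suppress=True)
def save(n,im): cv2.imwrite(f'pics/{n}.png', im[:,:,::-1])
def cam(name):
    s=env.sense(); im,d=viewer.read_camera(name); i=viewer.camera_info(name); K=np.array(i['intrinsics'])
    if name=='wrist':
        T=np.array(i['T_tool_cam']); R=np.array(s['tcp_rot']); r=R@T[:3,:3]; e=np.array(s['ee_pos'])+R@T[:3,3]
    else: r=np.array(i['rotation']); e=np.array(i['eye'])
    v,u=np.mgrid[:d.shape[0],:d.shape[1]]
    P=np.stack([(u-K[0,2])/K[0,0]*d,-(v-K[1,2])/K[1,1]*d,-d],-1)@r.T+e
    P[d==0]=np.nan
    return im,d,P
E
python3 - <<'E'
from h import *
print(env.sense())
for c in ['scene','top']:
    im,d,P=cam(c); save(c+'0',im); np.save(c+'0.npy',P)
    print(c,{k:(np.array(v).tolist()) for k,v in viewer.camera_info(c).items()})
    for n in ['vise','block','block_top','parallel_a','mallet_center','mallet','mallet_handle','mallet_rest','rest_cradle']:
        print(n,[(np.round(x['at'],4),round(x['score'],2)) for x in tip_of(c,n)[:3]])
print(viewer.camera_info('wrist'))
E
```

```text
pics
{'t': 0.0, 'joint_positions': array([ 1.164 ,  0.4684, -0.0116,  1.6036,  0.006 ,  1.0714, -0.0563]), 'joint_velocities': array([-0.001 , -0.0004,  0.0014,  0.0003,  0.0003, -0.0019, -0.0002]), 'tau': array([ -0.0008, -52.0579,  -0.0131, -24.3755,  -0.0568,   0.0173,
         0.0002]), 'ee_pos': array([ 0.231 , -0.607 ,  0.2136]), 'tcp_rot': array([[-0.9346, -0.0007,  0.3558],
       [-0.3558,  0.0016, -0.9346],
       [ 0.0001, -1.    , -0.0017]]), 'wrist_force': array([ 0.467 ,  0.0674, -0.1342]), 'moment': array([0.0248, 0.0027, 0.0387]), 'gripper_width': 0.09161372767443546}
scene {'intrinsics': [[478.16746555190815, 0.0, 274.6556963389467], [0.0, 478.16746555190815, 210.24657732034748], [0.0, 0.0, 1.0]], 'eye': [1.3244265560475885, 0.02395520641561913, 0.860882564801207], 'rotation': [[-0.09734575150425386, -0.7179484897211693, 0.6892559544691393], [0.9952394078469409, -0.0735098571221627, 0.06399079601278691], [0.004725011380190469, 0.6922039201080643, 0.7216865020592294]]}
vise [(array([ 0.5752, -0.0611, -0.002 ]), 0.67)]
block [(array([ 0.586 , -0.0636,  0.0678]), 0.59)]
[... 1081 characters left out ...]
array([ 0.485 ,  0.257 , -0.0008]), 0.69)]
parallel_a [(array([ 0.602 , -0.0903,  0.0418]), 0.53)]
mallet_center [(array([0.4919, 0.2586, 0.0342]), 0.93)]
mallet [(array([ 0.488 ,  0.2591, -0.0004]), 0.97)]
mallet_handle [(array([0.6044, 0.3012, 0.0418]), 0.85)]
mallet_rest [(array([0.488 , 0.2581, 0.0008]), 0.92)]
rest_cradle [(array([0.6093, 0.3033, 0.0397]), 0.58)]
{'intrinsics': array([[359.3006,   0.    , 282.7979],
       [  0.    , 359.3006, 210.5797],
       [  0.    ,   0.    ,   1.    ]]), 'T_tool_cam': array([[ 0.0008, -0.9651, -0.262 , -0.0745],
       [-0.0003,  0.262 , -0.9651, -0.1705],
       [ 1.    ,  0.0009, -0.0001,  0.0007],
       [ 0.    ,  0.    ,  0.    ,  1.    ]])}
```

Run:
```python
import cv2,numpy as np
a=cv2.imread('pics/top0.png');b=cv2.imread('pics/scene0.png')
P=np.load('top0.npy'); 
cv2.imwrite('pics/t1.png',cv2.resize(a,None,fx=1.4,fy=1.4)); cv2.imwrite('pics/s1.png',cv2.resize(b,None,fx=1.4,fy=1.4))
```

```text
(no output)
```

View pics/t1.png

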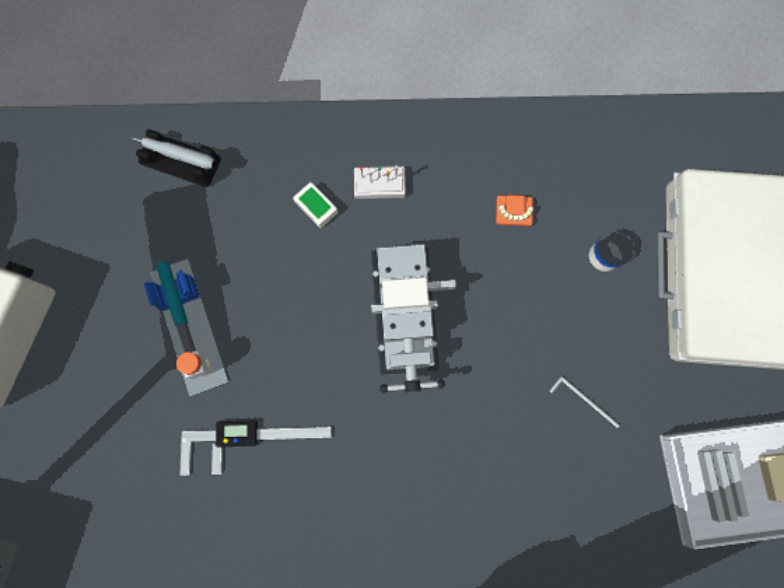

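View pics/s1.png

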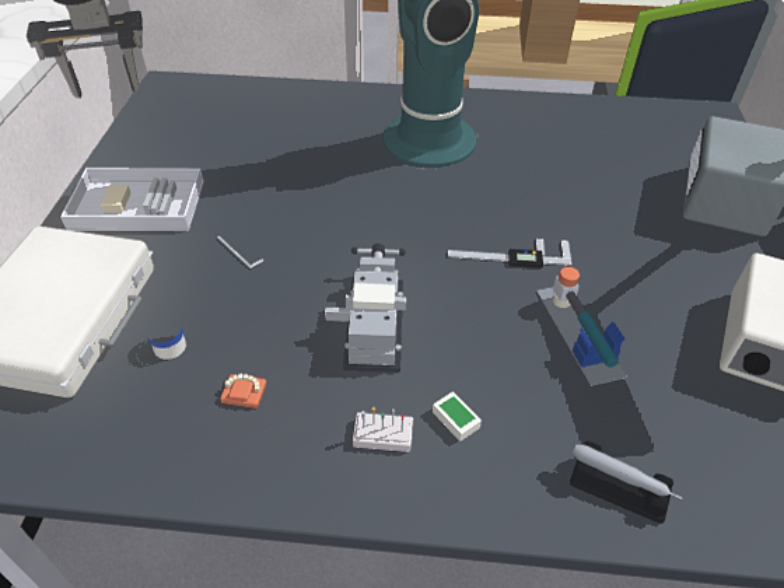

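The top view shows the vise centred near px (405,305), with the bar by the fixed jaw slipped towards -y (right, ending near (455,284)). The mallet head is at (188,363) and its handle runs up-left over the cradle. The scene view agrees. Next I'll take a closer wrist view.

Run:
```python
from h import *
R=np.array([[0,0,-1],[1,0,0],[0,-1,0]],float)
env.reach([0.585,-0.09,0.21],R)
im,d,P=cam('wrist'); save('w1',cv2.resize(im,None,fx=1.4,fy=1.4)); np.save('w1.npy',P); np.save('w1im.npy',im)
s=env.sense(); print(s['t'],s['ee_pos'],s['joint_positions'],s['wrist_force'])
for n in ['block','block_top','parallel_a','vise']: print(n,[(np.round(x['at'],4),round(x['score'],2)) for x in tip_of('wrist',n)[:3]])
m=np.isfinite(P[...,2])
for lo,hi in [(.07,.08),(.058,.066),(.083,.098)]:
    k=m&(P[...,2]>lo)&(P[...,2]<hi)&(abs(P[...,0]-.58)<.13)&(abs(P[...,1]+.06)<.13); print(lo,k.sum(),np.nanmin(P[k],0),np.nanmax(P[k],0),np.nanmedian(P[k],0))
```

```text
3.2917 [ 0.5847 -0.0911  0.21  ] [-0.7851  0.7492  1.3497  1.8087 -0.7766  1.2477 -2.3528] [0.225  0.3062 0.1037]
block [(array([ 0.5814, -0.0646,  0.0657]), 0.64)]
block_top [(array([ 0.583 , -0.0604,  0.0885]), 0.77)]
parallel_a [(array([ 0.6017, -0.0911,  0.0419]), 0.96)]
vise [(array([ 0.5737, -0.0628, -0.0012]), 0.7)]
0.07 9435 [ 0.4803 -0.1031  0.07  ] [ 0.663  -0.0231  0.08  ] [ 0.6059 -0.0667  0.0751]
0.058 2529 [ 0.45   -0.1415  0.058 ] [ 0.6617 -0.0125  0.066 ] [ 0.5085 -0.0954  0.0622]
0.083 3437 [ 0.5637 -0.0967  0.083 ] [ 0.6066 -0.0294  0.0928] [ 0.5856 -0.0654  0.0897]
```

View pics/w1.png

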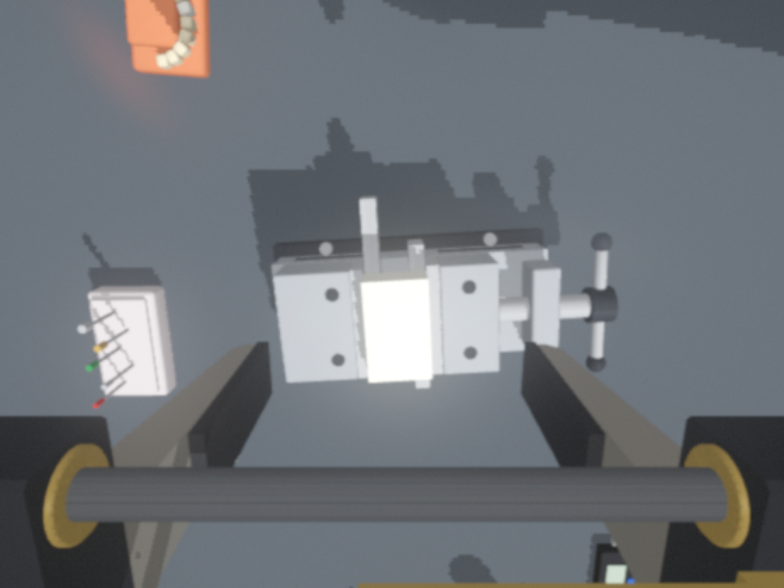

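The wrist view shows the slipped bar at (370,200–270) and the good bar's end at (416,243). The block is at (395,328) and the jaws span x 275–500. Next I'll fit the exact geometry from the depth data.

```bash
cat >> h.py <<'E'
def rect(P,k):
    r=cv2.minAreaRect((P[k][:,:2]*1000).astype(np.float32)); return r
def fit(P):
    """jaw yaw, block plane, parallel ends from an organised cloud"""
    m=np.isfinite(P[...,2])&(abs(P[...,0]-.58)<.13)&(abs(P[...,1]+.06)<.1)
    z=P[...,2]
    bt=m&(z>.081)&(z<.1)&(abs(P[...,0]-.584)<.03)
    jw=m&(abs(z-.075)<.003)&(P[...,0]>.52)
    print('block',rect(P,bt)); 
    r=rect(P,jw); print('jaws',r)
    q=P[bt]; A=np.c_[q[:,:2]-q[:,:2].mean(0),np.ones(len(q))]; c=np.linalg.lstsq(A,q[:,2],rcond=None)[0]
    res=q[:,2]-A@c; g=abs(res)<.0015; c=np.linalg.lstsq(A[g],q[g,2],rcond=None)[0]
    print('block plane slopes deg',np.degrees(c[:2]),'z',c[2],'at',q.mean(0),'n',g.sum())
    return m,bt,jw
E
python3 - <<'E'
from h import *
P=np.load('w1.npy'); m,bt,jw=fit(P)
# vise frame
V=np.array([.5745,-.0625]); 
for X0,name in [((.595,.615),'fixed'),((.565,.583),'moving')]:
    k=m&(abs(P[...,2]-.062)<.005)&(P[...,0]>X0[0])&(P[...,0]<X0[1])
    for sgn in (-1,1):
        q=P[k&((P[...,1]+.0625)*sgn>.03)]
        if len(q): print(name,sgn,len(q),q.min(0),q.max(0),np.median(q,0))
E
```

```text
block ((585.345947265625, -63.09294891357422), (40.039756774902344, 66.11278533935547), 3.169386386871338)
jaws ((591.1873168945312, -62.961612701416016), (140.48399353027344, 73.400634765625), 3.1393251419067383)
block plane slopes deg [-0.0734 -1.0973] z 0.0897321370625912 at [ 0.5855 -0.0651  0.0896] n 3231
fixed -1 636 [ 0.5965 -0.1415  0.0572] [ 0.615  -0.0931  0.0663] [ 0.603  -0.1179  0.0623]
moving -1 231 [ 0.5654 -0.1127  0.0571] [ 0.5783 -0.095   0.0666] [ 0.5729 -0.1041  0.0623]
moving 1 53 [ 0.5653 -0.019   0.061 ] [ 0.5732 -0.0129  0.0638] [ 0.5693 -0.0161  0.0624]
```

```bash
cat >> h.py <<'E'
a=np.radians(3.15); vx=np.array([np.cos(a),np.sin(a),0]); vy=np.array([-np.sin(a),np.cos(a),0]); V0=np.array([.5754,-.0635,0])
W=lambda x,y,z: V0+vx*x+vy*y+np.array([0,0,z])
RV=np.c_[vy,[0,0,-1],-vx]   # tool x along vise y, jaws along vise x
E
python3 - <<'E'
from h import *
env.reach(W(12,-100,130)/1e3 if 0 else W(.012,-.100,.13),RV)
effector.grasp(5)
env.movel(W(.012,-.100,.048))
f0=np.array(env.sense()['wrist_force'])
env.movel(W(.012,-.066,.048),rate=.08)
for y in (-.063,-.0605):
    env.movel(W(.012,y,.048),rate=.05)
    s=env.sense(); p=np.array(s['ee_pos'])-V0; print(p@vx,p@vy,p[2],np.array(s['wrist_force'])-f0,s['moment'],s['gripper_width'])
im,d,P=cam('wrist'); save('w2',cv2.resize(im,None,fx=1.4,fy=1.4)); np.save('w2.npy',P)
print(env.sense()['t'])
E
```

```text
0.011863073398351496 -0.06282989788135612 0.04783092098822099 [-0.2573  0.0974 -0.0345] [ 0.0926 -0.0417  0.0056] 0.0009462075417551337
0.011885840255974753 -0.06041330094369249 0.04790173323539378 [ 0.2989 -0.4205  0.6505] [0.001  0.0287 0.0231] 0.0007033257909002266
7.1667
```

View pics/w2.png

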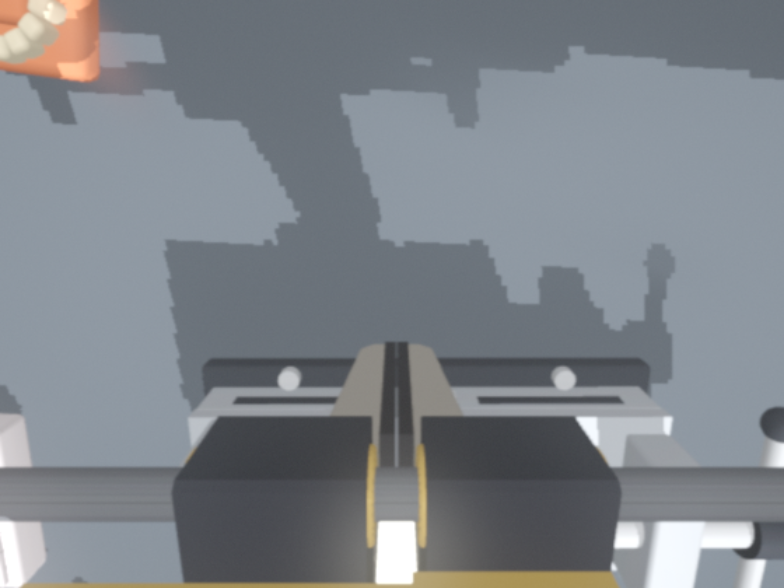

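The picture shows the closed finger tips at (395,345–380), about 24 mm across, just outside the jaws. The bar ends are hidden behind them, so I'll back off and look.

```bash
cat >> h.py <<'E'
def ends(P):
    Q=(P-V0)@np.c_[vx,vy,[0,0,1]]
    for lo,hi,n in [(.0205,.0295,'fixed'),(-.0095,-.0005,'moving')]:
        k=(abs(Q[...,2]-.062)<.003)&(Q[...,0]>lo)&(Q[...,0]<hi)
        for s in (-1,1):
            q=Q[k&(Q[...,1]*s>.038)&(Q[...,1]*s<.09)]
            if len(q)>3: print(n,s,len(q),'extreme y',np.sort(q[:,1]*s)[-3:],'top z',np.median(q[:,2]),'xmed',np.median(q[:,0]))
E
python3 - <<'E'
from h import *
env.movel(W(.012,-.075,.048)); env.movel(W(.012,-.075,.10))
env.reach(W(.010,-.045,.21),RV)
im,d,P=cam('wrist'); save('w3',cv2.resize(im[120:320,180:380],None,fx=3,fy=3,interpolation=cv2.INTER_CUBIC)); np.save('w3.npy',P)
ends(P);print('before');ends(np.load('w1.npy')); print(env.sense()['t'])
E
```

```text
fixed -1 153 extreme y [0.0515 0.0516 0.0516] top z 0.06233077896571415 xmed 0.024300726952126928
moving -1 122 extreme y [0.0487 0.0488 0.0488] top z 0.062337112853012744 xmed -0.004877879132369532
before
fixed -1 468 extreme y [0.0793 0.0793 0.0794] top z 0.062317331984014346 xmed 0.024906657974017164
moving -1 126 extreme y [0.0487 0.0487 0.0489] top z 0.062441648690905405 xmed -0.004895265348112247
moving 1 59 extreme y [0.0509 0.0511 0.0515] top z 0.06235916760641991 xmed -0.005284543679242559
8.5
```

View pics/w3.png

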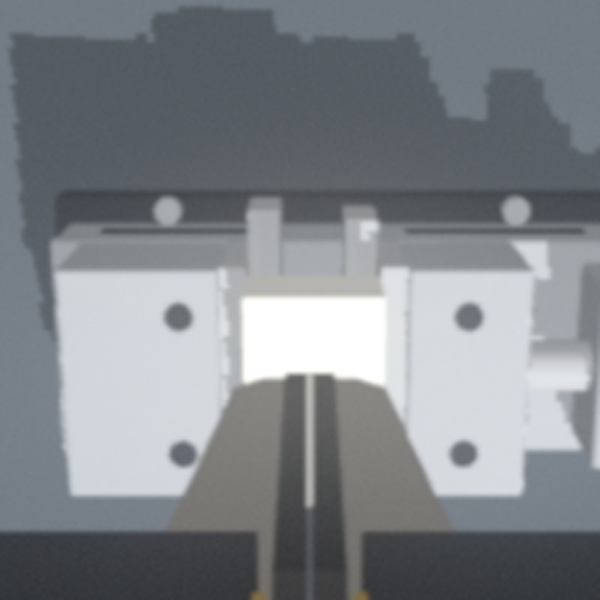

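The crop shows the fixed-jaw bar's end at (265,200) and the other's at (360,208), so 2.8 mm is left to push. The finger face leads the TCP by 8.8 mm.

Run:
```python
from h import *
env.reach(W(.022,-.075,.10),RV); env.movel(W(.022,-.075,.048)); env.movel(W(.022,-.0577,.048),rate=.06)
s=env.sense(); p=np.array(s['ee_pos'])-V0; print(p@vx,p@vy,p[2])
env.movel(W(.022,-.075,.048)); env.movel(W(.022,-.075,.10))
env.reach(W(.010,-.045,.21),RV)
im,d,P=cam('wrist'); ends(P); fit(P)
# now mallet: go above it with wrist camera
effector.release()
# mallet x axis at ~19 deg ; tool x = -mallet x puts the camera over the handle
b=np.radians(19.); mx=np.array([np.cos(b),np.sin(b),0]); my=np.array([-mx[1],mx[0],0])
for sg in (1,-1):
    print(sg,solver.inverse_kinematics(np.array([.490,.260,.16]),np.c_[sg*mx,[0,0,-1],np.cross(sg*mx,[0,0,-1])]))
print(env.sense()['t'])
```

```text
0.022311457688892648 -0.056745762483354965 0.048232245421808484
fixed -1 102 extreme y [0.047 0.047 0.047] top z 0.062390431721867035 xmed 0.02515078979341895
moving -1 126 extreme y [0.0488 0.0489 0.049 ] top z 0.06223062450712655 xmed -0.004847211896913973
block ((586.3262939453125, -82.76387786865234), (40.11029052734375, 26.856290817260742), 2.2215936183929443)
jaws ((590.8456420898438, -63.14170455932617), (141.18397521972656, 73.15869903564453), 3.2460668087005615)
block plane slopes deg [-0.138   0.9261] z 0.08997183532397261 at [ 0.5863 -0.0848  0.0897] n 1117
1 [ 0.35    0.8267 -1.3232  1.8348  0.8659  1.2124  0.6477]
-1 [-1.2706  0.512   0.9515  1.9331 -0.5094  0.9583 -1.3137]
12.7
```

It overshot by 1.9 mm dynamically. I'll nudge it back slowly from the +y side, in small steps, with the camera watching the -y ends.

Run:
```python
from h import *
effector.grasp(5)
im,d,P=cam('wrist')
env.reach(W(.022,.075,.12),RV); env.movel(W(.022,.075,.05)); env.movel(W(.022,.066,.048),rate=.05)
def endy(P):
    Q=(P-V0)@np.c_[vx,vy,[0,0,1]]; o=[]
    for lo,hi in [(.0205,.0295),(-.0095,-.0005)]:
        q=Q[(abs(Q[...,2]-.062)<.003)&(Q[...,0]>lo)&(Q[...,0]<hi)&(Q[...,1]<-.038)&(Q[...,1]>-.09)][:,1]
        o.append(np.sort(q)[:3].mean() if len(q)>5 else np.nan)
    return np.array(o)
for y in np.arange(.0635,.0575,-.0007):
    env.movel(W(.022,y,.048),rate=.02)
    P=cam('wrist')[2]; e=endy(P); p=np.array(env.sense()['ee_pos'])-V0; print(round(y,4),p@vy,e,e[0]-e[1])
    if not e[0]-e[1]>.0003: break
im=cam('wrist')[0]; save('w4',im)
print(env.sense()['t'])
```

```text
0.0635 0.06354891770862486 [-0.0473 -0.0485] 0.0012434406668633269
0.0628 0.06309890714630434 [-0.0472 -0.0486] 0.0014809951768104193
0.0621 0.06216798961018074 [-0.0481 -0.0485] 0.000392827457685381
0.0614 0.061283143152824994 [-0.0489 -0.0483] -0.0006441464448382062
16.9667
```

```bash
cat >> h.py <<'E'
def tilt(P):
    Q=(P-V0)@np.c_[vx,vy,[0,0,1]]
    k=(Q[...,0]>-.006)&(Q[...,0]<.026)&(abs(Q[...,1])<.028)&(Q[...,2]>.078)
    j=(abs(Q[...,2]-.075)<.003)&(abs(Q[...,1])<.03)&(Q[...,0]>-.055)&(Q[...,0]<.075)&((Q[...,0]<-.014)|(Q[...,0]>.034))
    for n,k in (('block',k),('jaw',j)):
        q=Q[k]; c=np.linalg.lstsq(np.c_[q[:,:2]-[.01,0],np.ones(len(q))],q[:,2],rcond=None)[0]
        print(n,'tilt deg about -,y-slope',np.degrees(c[:2]),'z at (10,0)',c[2]*1e3,len(q),'std',np.std(q[:,2]-np.c_[q[:,:2]-[.01,0],np.ones(len(q))]@c))
E
python3 - <<'E'
from h import *
print('old');tilt(np.load('w1.npy'))
env.movel(W(.022,.072,.048)); env.movel(W(.022,.072,.10))
env.reach(W(.010,-.03,.22),RV); effector.release()
im,d,P=cam('wrist'); save('w5',cv2.resize(im[120:320,180:380],None,fx=3,fy=3,interpolation=cv2.INTER_CUBIC))
ends(P); tilt(P); print(env.sense()['t'])
E
```

```text
old
block tilt deg about -,y-slope [-0.159  -1.2072] z at (10,0) 89.7184844281964 2303 std 0.0006687064946605641
jaw tilt deg about -,y-slope [-0.0429 -0.0464] z at (10,0) 75.16927067460077 5809 std 0.0008916960717403163
fixed -1 125 extreme y [0.0492 0.0492 0.0493] top z 0.062418329003873396 xmed 0.024780873938954513
fixed 1 54 extreme y [0.0505 0.0506 0.0507] top z 0.06213662118203514 xmed 0.024780835304343087
moving -1 108 extreme y [0.0487 0.0488 0.0488] top z 0.06217384944018839 xmed -0.004869962457486558
moving 1 54 extreme y [0.0501 0.0503 0.0505] top z 0.0623205305045815 xmed -0.004972533964034326
block tilt deg about -,y-slope [ 0.0134 -1.3466] z at (10,0) 89.72880530999822 2160 std 0.0006642317940459842
jaw tilt deg about -,y-slope [-0.0553 -0.0914] z at (10,0) 75.15214106678884 5458 std 0.000904148054453853
19.8167
```

View pics/w5.png

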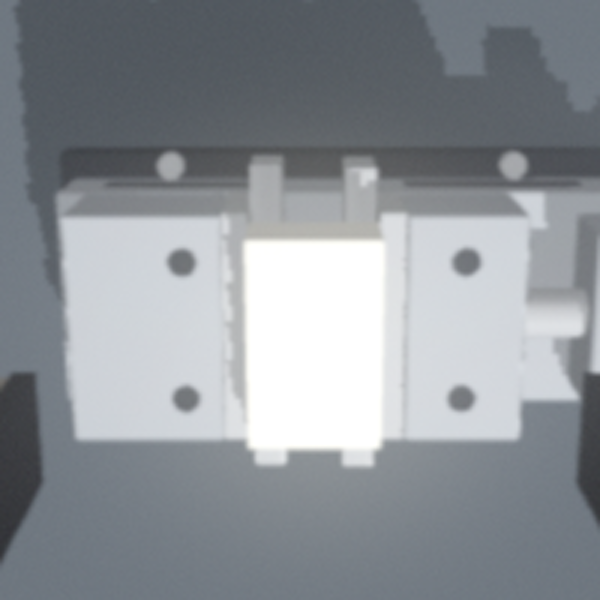

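The bars are now level at both ends: fixed 49.2/50.6, moving 48.8/50.4 mm. The block tilts 1.25° with its -y end high, and its centre sits 5.7 mm above the seat. Now for the mallet.

```bash
cat >> h.py <<'E'
def MR(yaw,sg=-1):
    m=sg*np.array([np.cos(yaw),np.sin(yaw),0]); return np.c_[m,[0,0,-1],np.cross(m,[0,0,-1])]
E
python3 - <<'E'
from h import *
P=np.load('top0.npy')
k=np.isfinite(P[...,2])&(abs(P[...,2]-.048)<.012)&(P[...,0]>.53)&(P[...,0]<.66)&(abs(P[...,1]-.29)<.05)
print('top handle',rect(P,k))
env.reach([.500,.263,.20],MR(np.radians(19)))
im,d,P=cam('wrist'); save('w6',cv2.resize(im,None,fx=1.4,fy=1.4)); np.save('w6.npy',P)
m=np.isfinite(P[...,2])&(abs(P[...,0]-.55)<.15)&(abs(P[...,1]-.28)<.08)
k=m&(abs(P[...,2]-.074)<.005); print('head top',k.sum(),rect(P,k),np.median(P[k],0))
for lo,hi in ((.53,.56),(.56,.59),(.59,.62),(.62,.65)):
    k=m&(P[...,2]>.043)&(P[...,2]<.056)&(P[...,0]>lo)&(P[...,0]<hi)
    if k.sum()>5:
        r=cv2.fitLine((P[k][:,:2]).astype(np.float32),cv2.DIST_HUBER,0,.001,.001).ravel(); print(lo,k.sum(),np.median(P[k],0),P[k][:,2].max(),r)
for n in ['mallet_center','mallet_handle','rest_foot','mallet']: print(n,[(np.round(x['at'],4),round(x['score'],2)) for x in tip_of('wrist',n)[:2]])
print(env.sense()['t'],env.sense()['joint_positions'])
E
```

```text
top handle ((588.631591796875, 297.41162109375), (127.78712463378906, 63.644630432128906), 14.395879745483398)
head top 1103 ((490.6895446777344, 259.0372314453125), (32.00062561035156, 31.164766311645508), 19.154857635498047) [0.4913 0.2591 0.0744]
0.53 625 [0.5465 0.2787 0.047 ] 0.052381819875951086 [0.8643 0.503  0.5449 0.2788]
0.56 921 [0.5767 0.2902 0.0488] 0.05576919615070741 [0.6595 0.7517 0.5762 0.2914]
0.59 1509 [0.6057 0.3009 0.0491] 0.055994891176183115 [0.1144 0.9934 0.6054 0.2919]
0.62 1111 [0.6331 0.3093 0.0491] 0.05598660634773828 [0.5481 0.8364 0.6344 0.3077]
mallet_center [(array([0.4902, 0.2545, 0.0386]), 0.71)]
mallet_handle []
rest_foot [(array([0.4939, 0.2572, 0.0055]), 0.85)]
mallet [(array([0.4855, 0.2573, 0.0012]), 0.97)]
21.4417 [-1.2937  0.4817  0.9964  1.8757 -0.4674  1.04   -1.3449]
```

View pics/w6.png

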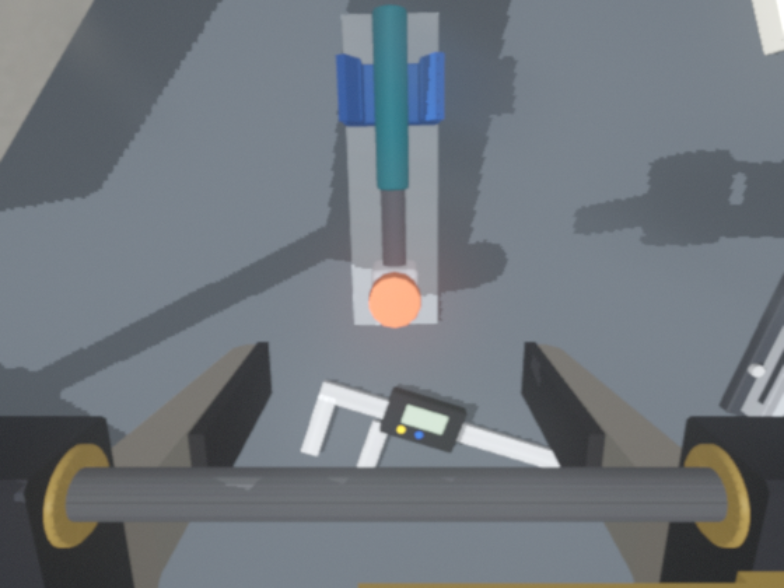

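The picture shows the mallet head top at (395,300), with the handle running up over the cradle at (390,90). The caliper lies clear of the finger paths. The fit gives the head at (0.491, 0.259) and yaw 19.8°.

```bash
cat >> h.py <<'E'
YM=np.radians(19.8); HM=np.array([.4910,.2590]);
E
python3 - <<'E'
from h import *
R=MR(YM)
env.reach([*HM,.10],R); env.movel([*HM,.0205],rate=.12)
s=env.sense(); print('pre',s['ee_pos'],s['wrist_force'])
effector.grasp(55)
s=env.sense(); print('grasp',s['ee_pos'],s['tcp_rot'],s['wrist_force'],s['moment'],s['gripper_width'])
np.savez('grasp.npz',p=s['ee_pos'],R=s['tcp_rot'])
env.movel([*HM,.10],rate=.10); s=env.sense(); print('lift',s['ee_pos'],s['wrist_force'],s['moment'],s['gripper_width'])
env.reach(W(.010,-.013,.14),R); env.pause(.2)
f=np.array([env.sense()['wrist_force'] ]);
s=env.sense(); print('over',s['ee_pos'],s['wrist_force'],s['moment'],s['tcp_rot'],s['t'])
im,d,P=cam('scene'); save('s2',cv2.resize(im[120:300,180:480],None,fx=2.5,fy=2.5))
E
```

```text
pre [0.4917 0.2591 0.0212] [-0.0016 -0.4797  0.0298]
grasp [0.491  0.259  0.0205] [[-0.9409 -0.0001  0.3388]
 [-0.3388  0.     -0.9409]
 [ 0.0001 -1.     -0.0001]] [-0.1391  0.3862  0.1035] [ 0.0162 -0.0067  0.0336] 0.03203542544600739
lift [0.4905 0.259  0.0995] [-0.4058  0.2566 -2.2568] [0.0229 0.0894 0.0712] 0.031672460274134055
over [ 0.5862 -0.0742  0.1397] [ 0.3577 -0.2686 -2.2931] [ 0.0309 -0.0026  0.0097] [[-0.94   -0.0005  0.3412]
 [-0.3412  0.0005 -0.94  ]
 [ 0.0003 -1.     -0.0006]] 26.1333
```

View pics/s2.png

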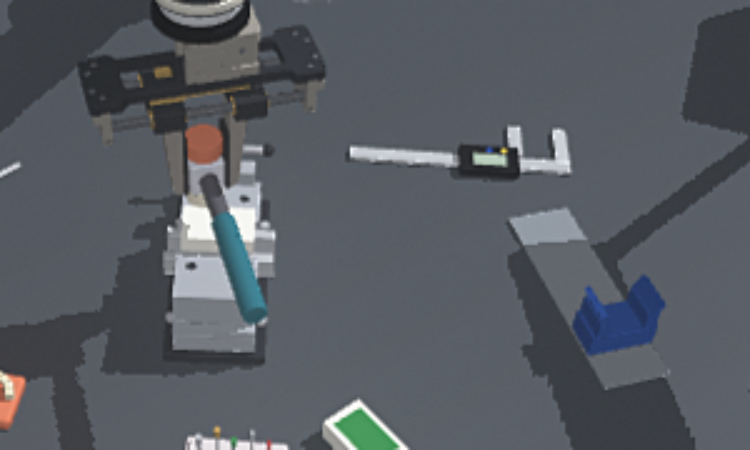

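The picture shows the mallet level in the gripper at (205,145), above the block with the handle clear, and the rest empty. Pressing the high side first.

```bash
cat >> h.py <<'E'
def fz(n=4):
    v=[]
    for _ in range(n): v.append(env.sense()['wrist_force'][2]); env.pause(.02)
    return np.mean(v)+2.3
E
python3 - <<'E'
from h import *
env.movel(W(.010,-.013,.110),rate=.06)
z=.110; print(fz())
while z>.1025:
    z-=.0005; env.movel(W(.010,-.013,z),rate=.02); f=fz(3); s=env.sense()
    print(round(z,4),round(s['ee_pos'][2],5),round(f,1),round(s['t'],2),s['moment'])
    if f>20: break
E
```

```text
-0.16550415005706487
0.1095 0.10969 -0.8 27.2 [-0.0443  0.0426  0.0073]
0.109 0.109 -0.5 27.5 [ 0.0014  0.0476 -0.0028]
0.1085 0.10849 -0.0 27.8 [0.0328 0.027  0.0299]
0.108 0.10801 -0.5 28.1 [-0.03    0.0214 -0.0679]
0.1075 0.1075 -0.3 28.4 [ 0.0296 -0.026  -0.0527]
0.107 0.10698 -0.7 28.7 [ 0.0266  0.0364 -0.064 ]
0.1065 0.10649 -0.2 29.0 [-0.0355  0.0638  0.001 ]
0.106 0.10633 3.5 29.3 [ 0.0728  0.3707 -0.0008]
0.1055 0.10609 7.8 29.6 [ 0.0873  0.6387 -0.0601]
0.105 0.10577 8.3 29.9 [ 0.0176  0.6674 -0.0195]
0.1045 0.10548 10.1 30.2 [0.1034 0.7277 0.0878]
0.104 0.10501 10.5 30.5 [0.131  0.8133 0.0343]
0.1035 0.10454 11.3 30.8 [0.1374 0.8654 0.0369]
0.103 0.10406 11.5 31.1 [0.098  0.8349 0.0261]
0.1025 0.10358 11.1 31.4 [0.1102 0.8651 0.0188]
```

Run:
```python
from h import *
z=.1025
while z>.099:
    z-=.0006; env.movel(W(.010,-.013,z),rate=.02); f=fz(2); s=env.sense()
    print(round(z,4),round(s['ee_pos'][2],5),round(f,1),round(s['t'],2))
    if f>16 or s['ee_pos'][2]<.1012: break
zz=s['ee_pos'][2]
env.movel(W(.010,-.013,zz+.003),rate=.06); env.movel(W(.010,.0,zz+.003),rate=.08); print('free',fz(3))
z=zz+.0008; env.movel(W(.010,0,z),rate=.03)
while z>.0965:
    z-=.0005; env.movel(W(.010,0,z),rate=.02); f=fz(3); s=env.sense()
    print(round(z,4),round(s['ee_pos'][2],5),round(f,1),round(s['t'],2))
    if f>19: break
```

```text
0.1019 0.10296 10.3 31.68
0.1013 0.10235 10.9 31.97
0.1007 0.10175 11.0 32.25
0.1001 0.10115 10.8 32.53
free -0.2322702345875789
0.1015 0.10146 -0.2 33.69
0.101 0.10127 3.3 33.99
0.1005 0.10118 7.7 34.29
0.1 0.10094 9.7 34.59
0.0995 0.10054 10.7 34.89
0.099 0.10024 12.6 35.19
0.0985 0.10011 15.1 35.49
0.098 0.09996 18.2 35.79
0.0975 0.09981 21.2 36.09
```

Run:
```python
from h import *
z=.0975
while z>.0955:
    z-=.0004; env.movel(W(.010,0,z),rate=.02); f=fz(3); s=env.sense()
    print(round(z,4),round(s['ee_pos'][2],5),round(f,1),round(s['t'],2))
    if f>27.5: break
env.movel(W(.010,0,.104),rate=.05)
env.movel(W(.010,-.10,.17),rate=.15) 
im,d,P=cam('wrist'); save('w7',cv2.resize(im,None,fx=1.4,fy=1.4)); tilt(P); ends(P)
im,d,P=cam('top'); tilt(P); print(env.sense()['t'])
```

```text
0.0971 0.09979 23.3 36.39
0.0967 0.09968 26.0 36.69
0.0963 0.09961 28.3 36.99
block tilt deg about -,y-slope [ 0.0349 -0.0215] z at (10,0) 83.85243132127546 3373 std 0.0006705922860484858
jaw tilt deg about -,y-slope [-0.0012 -0.0414] z at (10,0) 75.2626290325867 8834 std 0.0009002355678309899
fixed -1 166 extreme y [0.049  0.049  0.0491] top z 0.06177270528644174 xmed 0.02501135333310497
fixed 1 144 extreme y [0.0507 0.051  0.0513] top z 0.061770585613287105 xmed 0.025464208823774783
moving -1 142 extreme y [0.0482 0.0483 0.0484] top z 0.06198297009467202 xmed -0.004860810617088245
moving 1 137 extreme y [0.0512 0.0514 0.052 ] top z 0.06194912589756457 xmed -0.00506930948981821
block tilt deg about -,y-slope [-51.393   10.6026] z at (10,0) 543.4933243069416 2 std 5.551115123125783e-17
jaw tilt deg about -,y-slope [ -1.2893 -14.0434] z at (10,0) 83.21052513378116 14 std 0.0012137802766870433
38.3417
```

The block is seated (8.6–8.9 mm above the jaws), level to 0.05°, and the bars are level. Returning the mallet.

Run:
```python
from h import *
R=MR(YM)
env.reach([*HM,.11],R); env.movel([*HM,.045],rate=.10); env.pause(.2)
im,d,P=cam('wrist'); save('w8',cv2.resize(im,None,fx=1.4,fy=1.4)); s=env.sense(); print(s['ee_pos'],fz(3),s['gripper_width'])
def han(P,dz):
    Q=(P-[*HM,dz])@np.c_[[np.cos(YM),np.sin(YM),0],[-np.sin(YM),np.cos(YM),0],[0,0,1]]
    for x in (.04,.07,.09,.155):
        k=(abs(Q[...,0]-x)<.006)&(abs(Q[...,1])<.012)&(Q[...,2]>.03)&(Q[...,2]<.07); q=Q[k]
        if len(q)>5: print(x,len(q),'y',np.median(q[:,1]),'ztop',np.percentile(q[:,2],95))
print('start');han(np.load('w6.npy'),0);print('now');han(P,s['ee_pos'][2]-.0205)
print(s['t'])
```

```text
[0.4913 0.2593 0.0455] -0.2653710973225416 0.03172524271944528
start
0.04 237 y -0.000439566566985635 ztop 0.04828461536714253
0.07 304 y -0.00022431267770144434 ztop 0.05064946953911315
0.09 333 y 0.00011349963827344663 ztop 0.05072478826891689
0.155 410 y -0.0003342479632412329 ztop 0.050750951944531164
now
0.04 1037 y -0.00017562483663777863 ztop 0.04816711344523441
0.07 1474 y -0.00021808114030813622 ztop 0.050419001019621205
0.09 1807 y -0.0002424407991221361 ztop 0.05065739671862619
41.0
```

View pics/w8.png

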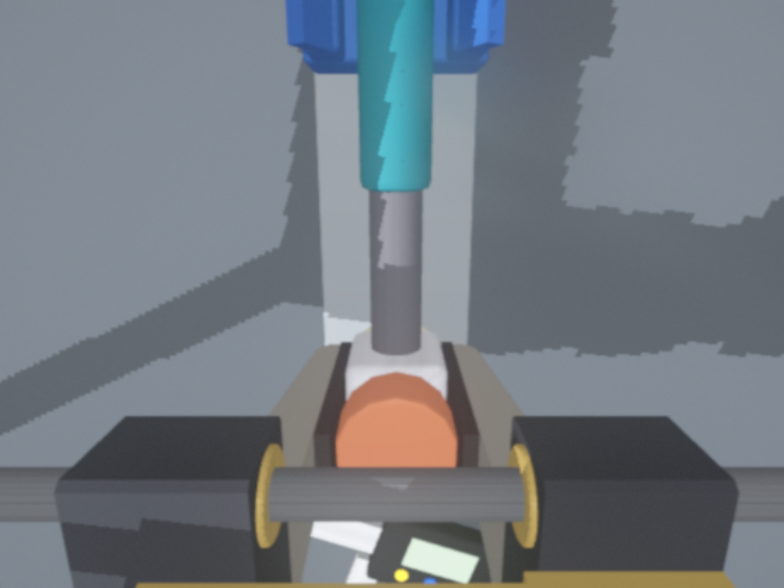

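The mallet is unmoved in the grip, and the handle at (395,100) is centred over the cradle slot. Lowering it until contact.

Run:
```python
from h import *
R=MR(YM)
env.movel([*HM,.0235],rate=.06); z=.0235
while z>.0185:
    z-=.0005; env.movel([*HM,z],rate=.02); f=fz(3); print(round(z,4),env.sense()['ee_pos'],round(f,1))
    if f>1.8: break
effector.release(); env.pause(.2)
p=np.array(env.sense()['ee_pos']); env.movel([*HM,.12],rate=.12)
env.reach([.500,.263,.20],R)
im,d,P=cam('wrist'); save('w9',cv2.resize(im,None,fx=1.4,fy=1.4))
k=np.isfinite(P[...,2])&(abs(P[...,0]-.55)<.15)&(abs(P[...,1]-.28)<.08)&(abs(P[...,2]-.074)<.005); print('head top',k.sum(),rect(P,k),np.median(P[k],0))
for lo,hi in ((.53,.56),(.56,.59),(.59,.62)):
    k=np.isfinite(P[...,2])&(abs(P[...,1]-.28)<.08)&(P[...,2]>.043)&(P[...,2]<.056)&(P[...,0]>lo)&(P[...,0]<hi); print(np.median(P[k],0))
print(env.sense()['t'])
```

```text
0.023 [0.4911 0.2591 0.0232] -0.2
0.0225 [0.491  0.259  0.0225] -0.7
0.022 [0.491 0.259 0.022] -0.7
0.0215 [0.491  0.259  0.0215] -0.1
0.021 [0.491 0.259 0.021] -0.7
0.0205 [0.4911 0.259  0.0205] 0.1
0.02 [0.4911 0.259  0.0204] 7.2
head top 1097 ((490.8215637207031, 258.7623291015625), (31.75482177734375, 32.24501037597656), 55.6646614074707) [0.4915 0.2589 0.0744]
[0.5462 0.2786 0.047 ]
[0.5768 0.29   0.0488]
[0.6057 0.3007 0.0492]
46.2917
```

View pics/w9.png

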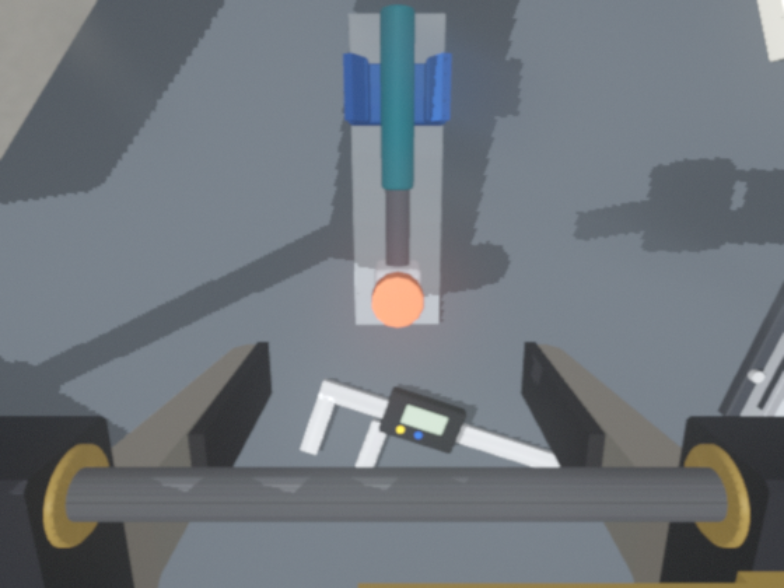

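The mallet stands as before at (397,300) with its handle in the cradle, and the caliper hasn't moved. Handing in.

```bash
python3 -c "
from h import *
print(workorder.finish_job())"
```

```text
the job is handed in; nothing more can be done
None
```

The job is done and handed in at about 46 s of the 67 s allowed; no verdict was reported.

- **Parallel:** I pushed the slipped bar, the one by the fixed jaw, back along the jaws. It overshot by 1.9 mm, so I nudged it back from the +y side. Before pressing, the two bars' ends were level within about 0.4 mm. After pressing, a more oblique view showed 0.4–0.8 mm.
- **Block:** I pressed it down with the mallet in small steps rather than striking it, with the high side first and then the middle. The highest reading was about 28 N, against the 40 N at which it chips. It now lies level to about 0.05° and its top is about 8.6–8.9 mm above the jaw tops (nominal 9).
- **Bars gripped:** I did not test this by pushing on them. It rests on the press of about 28 N, above the 20–25 N that leaves them fast.
- **Mallet:** It is back in its rest within about 0.3 mm of where I found it, handle in the cradle. The foot took about 7 N as it was set down.
- **Other things:** I touched nothing else on the bench. The last picture shows the caliper where it was; I did not photograph the other bystanders again at the end.

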